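Pick an air cylinder from under the hang-in trays of a storage bin

ROBOT

A 6-joint arm with a two-finger parallel gripper is mounted at the origin on the work surface. World frame = base frame: x ahead of the robot, y to its left, z up, the work surface at z = 0. Lengths are in m, angles in degrees, forces in N, time in s.
With the tool pointing down it reaches from about 0.325 to 0.85 m from the base axis. Payload 15.5 kg.
Tool frame: the origin (TCP) lies midway between the tips of the shut fingers; the grasp point (between the pads) lies 19 mm behind it; z points along the fingers, y is the line along which they close (so a half turn about z gives the same grasp; the last joint's range is limited). The gripper opens to 91 mm and grips with 3 to 60 N. Pads are 32 mm wide; open, the fingers measure 118 mm over their backs; the gripper's body (76 mm by 178 mm) begins 60 mm behind the grasp point.
Start: joints at [64.83, 28.281, 77.091, -0, 74.628, -5.472], TCP at [0.211, 0.588, 0.214] pointing down, gripper open.
Joint ranges: [-166.48, 166.48], [-47.26, 123.95], [12.59, 153.08], [-70.14, 250.14], [6.76, 159.57], [-176.63, 176.63]. Speed limits (degrees/s): [108.29, 108.29, 147.25, 172.46, 172.46, 172.46].

INTERFACE

Orientations are given as a 3x3 rotation matrix whose columns are the frame's x, y, z axes.
In Python, from bench import ctrl gives the robot as it stands. The module is installed in compiled form; this text tells all that it offers. Calls block until the motion is done:
- ctrl.goto(position, orientation): joint-space move of the TCP to a pose.
- ctrl.move_l(position, vel=0.15, ori=None, contact_N=None): straight line of the TCP; ori=None keeps the orientation; vel is the mean speed in m/s. With contact_N (N) it stops when the force on the tool has changed by that much, and returns True; else False.
- ctrl.movej(angles): joint-space move.
- ctrl.command_gripper(opening): opening from 0.0 (shut) to 1.0 (fully open); the grip force is fixed at half the most; returns when the fingers have stopped.
- ctrl.sleep(seconds).
- ctrl.ik(position, orientation): joint angles nearest the present ones, or None.
- ctrl.read_camera(name): name is "side" or "top"; returns the picture (384x512x3 uint8, blue, green, red); there is no depth.
- ctrl.camera_params(name): a dict with "fx", "fy", "cx", "cy" (pixels), "D" ([k1, k2, p1, p2, k3] as OpenCV has them; the pictures are not rectified), "pose" (4x4, takes a point from camera to world coordinates). Camera axes: x right, y up, looking along -z (the intrinsics and any distortion apply to the point x, -y, -z); pixel columns grow to the right and rows downward; lengths in m; the calibration is good to about 2 mm. A picture is of the moment at which its call begins. camera_params takes no time and is no camera call.
A pose or a line that the arm cannot do raises ctrl.MotionError and nothing moves.
- ctrl.sign_off(): hands the job in; it is judged then, once.
Readings, each from a call of its own:
- ctrl.current_t(): time.
- ctrl.current_q(): joint angles.
- ctrl.current_dq(): joint speeds.
- ctrl.current_effort(): joint torques, N m.
- ctrl.current_tool_pos(): TCP position.
- ctrl.current_eef_rot(): TCP orientation.
- ctrl.current_contact_force(): force on the tool from outside, world axes, zero at the start.
- ctrl.current_wrist_torque(): the same for the moment, N m.
- ctrl.current_grip_width(): opening from 0.0 (shut) to 1.0 (fully open).
- ctrl.current_grasp_force(): force on a finger pad.
Only numpy, scipy, OpenCV 4.12 (cv2) and the standard library are available. Lean on these libraries where they do the work, as an engineer would, in place of code of your own. Each camera call takes 0.05 s, during which the arm holds its last target. There are 200 camera calls.

TASK

The order calls for the air cylinder (aluminium with black ends) at the bottom of the blue bin, under the red and the yellow hang-in tray. Lift both trays straight out by their carrying bars and stand them on the black rubber mat, lay the cylinder in the grey order tray, then hang each tray back in the bin exactly where it hung before; set everything down gently. Leave the brass manifold lying where it is and do not disturb the carton or the tape roll.

Things in the scene. Friction and masses are not known exactly. Their poses are not given: they have to be found in the camera images.
- bin: Blue open storage bin, fixed, 280 (x) x 212 over rims (y) x 70 high; lowered sloping front at its -x, towards the robot. Origin: centre of underside, on the bench. Floor and walls 4; inner faces at x +-136, y +-94. Flat side rims y +-94 to +-106, top at 70, from x -75 to +148; ahead of that the sides slope down to the 35 high front lip. (mm)
- red_tray: Red hang-in tray with black push-in fittings, 0.26 kg: box 80 (x) x 178 (y) x 37, 156 long at the bottom. End flanges out to y +-106, undersides at 33, rest on the bin rims, 5 play. Black carrying bar along y, 12 thick, 90 long, at 50 to 66; contents below 22. Origin: centre of underside, 37 above the bench when hung. One tray hangs in front (bin x about -20), one behind (+75). (mm)
- yellow_tray: Yellow hang-in tray with coppery silencers, 0.26 kg: box 80 (x) x 178 (y) x 37, 156 long at the bottom. End flanges out to y +-106, undersides at 33, rest on the bin rims, 5 play. Black carrying bar along y, 12 thick, 90 long, at 50 to 66; contents below 22. Origin: centre of underside, 37 above the bench when hung. One tray hangs in front (bin x about -20), one behind (+75). (mm)
- cylinder: Air cylinder lying on the bin's 4 floor along the bin: aluminium barrel, black end blocks, thin steel rod at its -x end. 200 long (x), 28 wide, 28 high; square body x -60 to +100, rod -60 to -100. Origin: mid length, on the underside. Balance point x +20: grip there across the 28. 0.4 kg. Trays hide its middle at first; its front 35 to 60 shows. About 35 free on either side. (mm)
- manifold: Brass bar manifold with five dark ports, in the bin beside the cylinder and parallel to it, about 84 between centres; left or right varies. 200 long (x), 28 wide, 28 high. Origin: centre of underside. Not wanted, stays where it is. (mm)
- mat: Black rubber mat, flat on the bench, 230 (x) x 225 (y) x 4. Origin: centre of its underside; its top is 4 above the bench. The side area for the trays: both fit on it one behind the other along its x, each spanning its y. Fixed. (mm)
- order_tray: Grey open plastic order tray, 280 (x) x 150 (y) x 35 high, walls and floor 4, empty. Origin: centre of its underside, on the bench. The cylinder goes in here, lengthwise. Fixed. (mm)
- carton: Bystander: small closed cardboard carton 80 x 70 x 75 high at one outer side of the work (sides vary). Origin: centre of its underside. Not to be disturbed. (mm)
- tape_roll: Bystander: brown roll of packing tape lying flat, 84 across, 48 high, at the other outer side. Origin: centre of its underside. Not to be disturbed. (mm)
Mind the look-alikes: they are no part of the job. Of the things like the red_tray, leave any that is pink; of the rest the smaller one is meant. Leave any turquoise look-alike of the yellow_tray alone.

How it is judged (in metres and radians):
On the way, in this order (a step that is already met when the one before it is completed fails the run):
1. both trays stand level on the rubber mat (centres within 100 mm of its centre lengthwise and 70 mm across), let go and at rest (x of red_tray in the frame of mat between -0.1 and 0.1 m and y of red_tray in the frame of mat between -0.07 and 0.07 m and z of each of red_tray, yellow_tray in the frame of mat below 0.012 m and angle between each of red_tray, yellow_tray's own z axis and vertical below 0.1 rad and contact force between the fingers and red_tray below 0.3 N and linear speed of each of red_tray, yellow_tray below 0.03 m/s and x of yellow_tray in the frame of mat between -0.1 and 0.1 m and y of yellow_tray in the frame of mat between -0.07 and 0.07 m and contact force between the fingers and yellow_tray below 0.3 N), for 0.2 s.
2. the cylinder lies flat inside the order tray, let go and at rest (x of cylinder in the frame of order_tray between -0.06 and 0.06 m and y of cylinder in the frame of order_tray between -0.075 and 0.075 m and z of cylinder in the frame of order_tray below 0.037 m and angle between cylinder's own x axis and vertical between 1.45 and 1.69 rad and contact force between the fingers and cylinder below 0.3 N and linear speed of cylinder below 0.03 m/s), for 0.2 s.
At the end, for the whole second after the job is handed in: Each tray hangs in the bin within 15 mm of where it hung at the start, level (within 0.05 rad) and square to the bin (within 0.12 rad); the cylinder lies flat inside the order tray on its floor; the manifold lies within 20 mm of where it was; all let go and at rest (all of step 2 and distance of each of red_tray, yellow_tray from where it was at the start of the episode below 0.015 m and angle between each of red_tray, yellow_tray's own z axis and vertical below 0.05 rad and angle between the y axis of each of red_tray, yellow_tray and the y axis of bin, either way round below 0.12 rad and angular speed of each of red_tray, yellow_tray, cylinder below 0.2 rad/s and contact force between the fingers and red_tray below 0.3 N and linear speed of each of red_tray, yellow_tray below 0.03 m/s and contact force between the fingers and yellow_tray below 0.3 N and distance of manifold from where it was at the start of the episode below 0.02 m); the robot touches nothing.
It fails at once if a bystander (carton, tape roll) is moved by more than 30 mm (distance of any of carton, tape_roll from where it was at the start of the episode above 0.03 m).
It fails at once if the cylinder or a tray is dropped or thrown down (moving faster than 0.6 m/s in the last few centimetres above the bench, instead of being set down) ((height (world z) of cylinder below 0.03 m and linear speed of cylinder above 0.6 m/s) or (height (world z) of red_tray below 0.045 m and linear speed of red_tray above 0.6 m/s) or (height (world z) of yellow_tray below 0.045 m and linear speed of yellow_tray above 0.6 m/s)).
It also fails if it takes over 136 s, if anything falls off the work surface, if the arm or the gripper's body presses on something with over 40 N, if the wrist force passes 120 N, or if a joint passes its speed limit or range.

## Working session

There is one attempt and no reset: what is moved stays moved. The work goes in short steps, each a Python script; the robot and the scene stay as the last script left them, time stands still between calls to the robot, and variables do not carry over. Pictures are saved under pics/ and viewed, at most 14 in all, crops included, and the job is handed in when it is done.

```bash
mkdir -p pics; python3 - <<'E'
from bench import ctrl
import cv2,numpy as np
np.set_printoptions(precision=4,suppress=True)
for n in("top","side"):
    cv2.imwrite(f"pics/{n}0.png",ctrl.read_camera(n)); print(n,ctrl.camera_params(n))
print(ctrl.current_eef_rot(),ctrl.current_t())
E
```

```text
top {'fx': 420.8233796202054, 'fy': 420.8233796202054, 'cx': 254.20451866258594, 'cy': 187.73162685608335, 'D': array([-0.0908,  0.    ,  0.    ,  0.    ,  0.    ]), 'pose': array([[ 0.0283,  0.9923, -0.1209,  0.3402],
       [-0.9994,  0.0304,  0.0152,  0.0099],
       [ 0.0187,  0.1204,  0.9925,  1.4789],
       [ 0.    ,  0.    ,  0.    ,  1.    ]])}
side {'fx': 359.9446823488889, 'fy': 359.9446823488889, 'cx': 255.5412346547203, 'cy': 186.94096783254116, 'D': array([-0.0983,  0.    ,  0.    ,  0.    ,  0.    ]), 'pose': array([[ 0.9763,  0.15  , -0.1559,  0.2917],
       [-0.2162,  0.6521, -0.7266, -0.8785],
       [-0.0073,  0.7431,  0.6691,  0.871 ],
       [ 0.    ,  0.    ,  0.    ,  1.    ]])}
[[-0.9415  0.3371 -0.0005]
 [ 0.3371  0.9415 -0.001 ]
 [ 0.0001 -0.0011 -1.    ]] 0.1
```

View pics/top0.png

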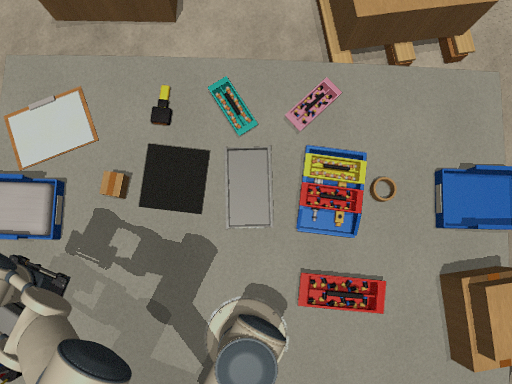

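View pics/side0.png

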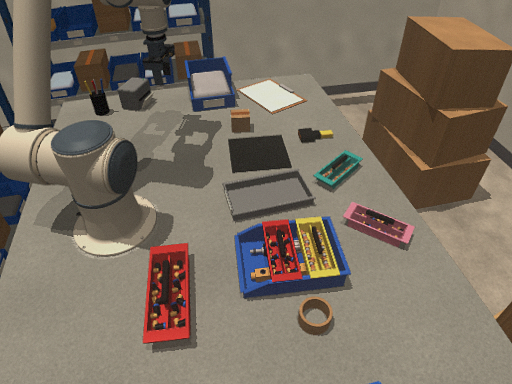

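Top view: the red candidates are the bin tray at (331,197) and a larger red tray on the bench at (342,293), plus a pink one at (314,103). The yellow is at (335,167), with a turquoise look-alike at (233,106). The smaller red tray hanging in the bin and the yellow one in the bin fit the description. I'll confirm this in a crop and measure at the same time.

```bash
cat > h.py <<'E'
from bench import ctrl
import cv2,numpy as np
np.set_printoptions(precision=4,suppress=True)
def cast(name,px,z):
    p=ctrl.camera_params(name); K=np.array([[p["fx"],0,p["cx"]],[0,p["fy"],p["cy"]],[0,0,1]])
    u=cv2.undistortPoints(np.float32(px).reshape(-1,1,2),K,p["D"]).reshape(-1,2)
    T=p["pose"]; d=np.c_[u[:,0],-u[:,1],-np.ones(len(u))]@T[:3,:3].T; o=T[:3,3]
    return (o+d*((z-o[2])/d[:,2])[:,None])[:,:2]
def masks(im):
    h,s,v=cv2.split(cv2.cvtColor(im,cv2.COLOR_BGR2HSV))
    return dict(red=((h<8)|(h>172))&(s>170)&(v>70),yellow=(h>22)&(h<35)&(s>130)&(v>90),
      blue=(h>100)&(h<125)&(s>130),mat=(v<45),grey=(s<25)&(v>110))
def rect(name,mask,roi,z,close=9):
    x0,y0,x1,y1=roi; m=np.zeros(mask.shape,np.uint8); m[y0:y1,x0:x1]=mask[y0:y1,x0:x1]*255
    m=cv2.morphologyEx(m,cv2.MORPH_CLOSE,np.ones((close,close)))
    c=max(cv2.findContours(m,0,2)[0],key=cv2.contourArea).reshape(-1,2)
    return c,cv2.minAreaRect(np.float32(cast(name,c,z)))
E
python3 - <<'E'
from h import *
im=cv2.imread("pics/top0.png"); m=masks(im)
for n,k,roi,z in(("red","red",(290,175,375,222),.074),("yellow","yellow",(290,140,375,190),.074),("bin","blue",(290,140,375,245),.07),("mat","mat",(135,140,215,220),.004),("order","grey",(222,140,276,232),.035)):
    c,r=rect("top",m[k],roi,z); print(n,cv2.boundingRect(c),r)
c=cv2.resize(im[135:320,285:400],None,fx=5,fy=3.2*5/3.2,interpolation=cv2.INTER_CUBIC)[:600]; cv2.imwrite("pics/crop0.png",c)
print("carton",cast("top",[(115,184)],.075),"tape",cast("top",[(383,189)],.048))
E
```

```text
red (300, 182, 63, 31) ((0.486774742603302, -0.27211377024650574), (0.2112056463956833, 0.08173637092113495), 84.32615661621094)
yellow (303, 154, 64, 32) ((0.5797253847122192, -0.28306111693382263), (0.21313388645648956, 0.09594763815402985), 84.32413482666016)
bin (296, 183, 68, 55) ((0.45383474230766296, -0.2691892385482788), (0.21310317516326904, 0.1839839518070221), 84.40959930419922)
mat (139, 144, 70, 70) ((0.5459415316581726, 0.2718449831008911), (0.22080859541893005, 0.22737130522727966), 84.93035888671875)
order (224, 145, 50, 87) ((0.5159885883331299, 0.008860163390636444), (0.2968783378601074, 0.16536307334899902), 3.249330759048462)
carton [[0.5095 0.4589]] tape [[ 0.5238 -0.4595]]
```

View pics/crop0.png

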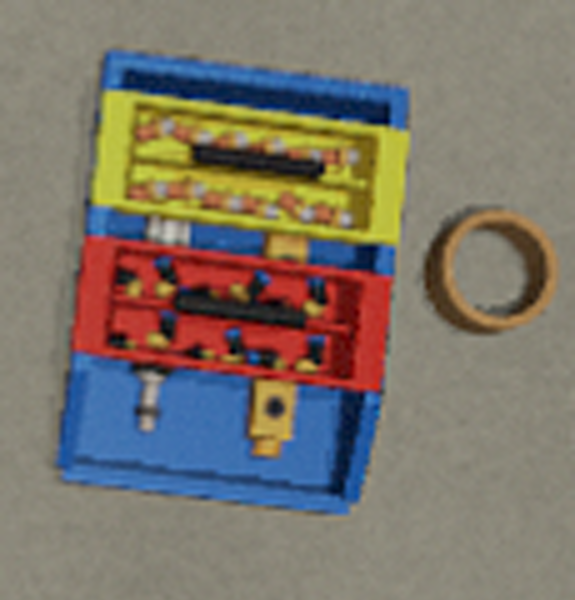

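The crop confirms it: the smaller red tray with black fittings and the yellow one with coppery silencers hang in the bin. The bars are at crop (241,308) and (258,160). The cylinder is at crop x≈148–170, on the left, and the brass manifold is on the right. Next I'll refine the bar positions and check reach.

```bash
cat >> h.py <<'E'
def R(yaw,s=1):
    y=np.array([np.cos(yaw),np.sin(yaw),0])*s; z=np.array([0,0,-1.]); return np.c_[np.cross(y,z),y,z]
def bar(name,im,roi,z=.1):
    x0,y0,x1,y1=roi; m=(im[y0:y1,x0:x1].max(2)<75).astype(np.uint8)
    m=cv2.morphologyEx(m,cv2.MORPH_CLOSE,np.ones((2,2)))
    n,l,st,ce=cv2.connectedComponentsWithStats(m); i=1+st[1:,4].argmax()
    pts=np.argwhere(l==i)[:,::-1]+[x0,y0]
    w=cast(name,pts,z); return pts.mean(0),st[i],w.mean(0),cv2.minAreaRect(np.float32(w))
E
python3 - <<'E'
from h import *
for n,rs in(("top",((316,190,352,203),(320,162,353,172))),("side",((272,225,295,270),(308,222,332,268)))):
    im=cv2.imread(f"pics/{n}0.png")
    for r in rs: print(n,bar(n,im,r))
im=cv2.imread("pics/top0.png"); m=masks(im)["yellow"]; m[182:]=0
print(rect("top",m,(290,140,375,184),.074,5)[1])
print(rect("top",(cv2.cvtColor(im,cv2.COLOR_BGR2HSV)[:,:,1]<25),(222,142,276,232),.02,3)[1])
for s in(1,-1):
    q=ctrl.ik(np.array([.487,-.272,.2]),R(-.099,s)); q2=ctrl.ik(np.array([.5,.272,.2]),R(-.099,s)); print(q,q2)
E
```

```text
top (array([333.6794, 196.9237]), array([  5,   0,  26,  12, 131], dtype=int32), array([ 0.4856, -0.2755]), ((0.4933309853076935, -0.27594447135925293), (0.08554105460643768, 0.0333973728120327), 84.09736633300781))
top (array([337.198 , 167.9505]), array([  4,   3,  27,   7, 101], dtype=int32), array([ 0.5833, -0.2869]), ((0.5836778879165649, -0.2861349284648895), (0.08902160078287125, 0.013466905802488327), 83.07927703857422))
side (array([282.9208, 246.5396]), array([  0,   5,  22,  36, 265], dtype=int32), array([ 0.4916, -0.2928]), ((0.48722776770591736, -0.29373762011528015), (0.12087494134902954, 0.05040251836180687), 80.27558898925781))
side (array([317.7287, 241.2636]), array([  5,   6,  11,  27, 129], dtype=int32), array([ 0.5898, -0.2971]), ((0.5901807546615601, -0.29506179690361023), (0.09328944236040115, 0.014365503564476967), 84.90441131591797))
((0.5862839818000793, -0.2837129831314087), (0.21313388645648956, 0.08276579529047012), 84.32413482666016)
((0.5178150534629822, 0.008849598467350006), (0.29996243119239807, 0.16708093881607056), 3.249333143234253)
[-35.3178  23.712   87.7471  -0.      68.5408 -29.6456] [22.5358 24.6027 86.1683 -0.     69.229  28.2081]
[-35.3178  23.712   87.7471  -0.      68.5408 150.3544] [  22.5358   24.6027   86.1683   -0.       69.229  -151.7919]
```

```bash
cat >> h.py <<'E'
YAW=-.103; RT=R(YAW)
RED=np.array([.487,-.274]); YEL=np.array([.585,-.2845])
m=np.array([np.cos(-.09),np.sin(-.09)])*.052; MAT=np.array([.546,.272])
MRED=MAT-m; MYEL=MAT+m
ZC=.21
def P(xy,z): return np.array([xy[0],xy[1],z])
def pick(xy,z):
    ctrl.command_gripper(.5); ctrl.goto(P(xy,ZC-.06),RT) if 0 else None
    ctrl.move_l(P(xy,z),.1); ctrl.command_gripper(0); ctrl.sleep(.2)
    print("grip",ctrl.current_grip_width(),ctrl.current_grasp_force(),ctrl.current_tool_pos())
    ctrl.move_l(P(xy,z+.03),.05); print("load",ctrl.current_contact_force()); ctrl.move_l(P(xy,ZC),.15)
    print("grip",ctrl.current_grip_width())
def place(xy,z,lo=.006):
    ctrl.move_l(P(xy,ZC),.25); ctrl.move_l(P(xy,z+.012),.12); ctrl.sleep(.3)
    print("touch",ctrl.move_l(P(xy,z-lo),.02,contact_N=2.0),ctrl.current_tool_pos(),ctrl.current_contact_force())
    ctrl.command_gripper(.4); ctrl.sleep(.1); ctrl.move_l(P(xy,z+.06),.12); ctrl.move_l(P(xy,ZC),.2)
E
python3 - <<'E'
from h import *
ctrl.goto(P(RED,ZC),RT)
pick(RED,.076); place(MRED,.043)
cv2.imwrite("pics/side1.png",ctrl.read_camera("side")); print(ctrl.current_t())
E
```

```text
grip 0.12691018711327745 30.00014305114746 [ 0.4871 -0.2741  0.0761]
load [-0.3199  0.6488 -4.0061]
grip 0.12540900767499139
touch True [0.4941 0.2767 0.0427] [0.0179 0.1312 4.3702]
14.75
```

View pics/side1.png

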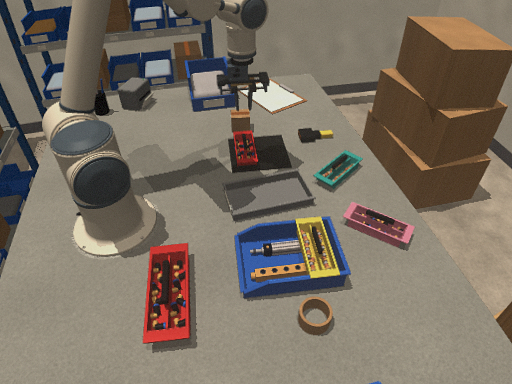

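The red tray stands on the mat's near half at side (244,149). The cylinder now shows at side (275,248), beside the manifold at (280,272). Yellow is next.

```bash
python3 - <<'E'
from h import *
ctrl.move_l(P(YEL,ZC),.25)
pick(YEL,.076); place(MYEL,.043)
for n in("side","top"): cv2.imwrite(f"pics/{n}2.png",ctrl.read_camera(n))
a=cv2.imread("pics/top2.png")[140:245,130:380]; cv2.imwrite("pics/crop2.png",cv2.resize(a,None,fx=3.2,fy=3.2,interpolation=cv2.INTER_CUBIC)); print(ctrl.current_t())
E
```

```text
grip 0.1267287220272414 30.00024139881134 [ 0.5852 -0.2846  0.0761]
load [-0.3071  0.6174 -2.8309]
grip 0.1311277000501324
touch True [0.5976 0.2673 0.0429] [-0.2455  0.2599  3.2729]
28.25
```

View pics/crop2.png

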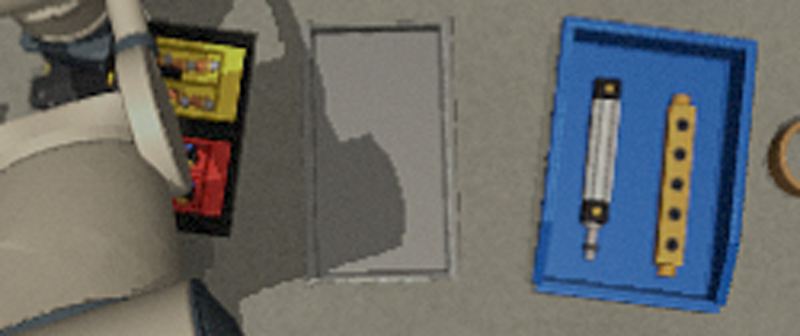

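View pics/side2.png

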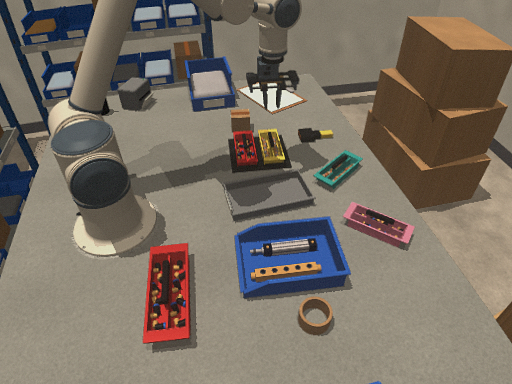

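Both trays stand upright on the mat, red at side (245,149) and yellow at (272,147). The cylinder body runs from crop (607,79) to (595,222), and the order tray centre is at crop (381,150). Next is the cylinder.

```bash
python3 - <<'E'
from h import *
c=lambda p:np.array(p)/3.2+[130,140]
a=cast("top",[c((607,79)),c((595,222))],.031); d=a[0]-a[1]; mid=a.mean(0); yaw=np.arctan2(d[1],d[0])
s=cast("side",[(317,241),(262,248)],.031)
print("cyl",a,np.linalg.norm(d),yaw,mid,"side",s,s.mean(0)); print("man",cast("top",[c((678,185))],.031))
O=cast("top",[c(p) for p in((310,25),(452,22),(312,280),(452,275))],.035); print("order",O,O.mean(0))
for s in(1,-1):
  for t in (yaw,.045): print(ctrl.ik(P(mid,.1),R(t+np.pi/2,s)))
E
```

```text
cyl [[ 0.6051 -0.2397]
 [ 0.4477 -0.2281]] 0.15778866705557104 -0.07351055731049759 [ 0.5264 -0.2339] side [[ 0.6147 -0.2441]
 [ 0.448  -0.2327]] [ 0.5313 -0.2384]
man [[ 0.4906 -0.3186]]
order [[ 0.6538  0.0873]
 [ 0.6621 -0.0678]
 [ 0.3765  0.0752]
 [ 0.3861 -0.0743]] [0.5196 0.0051]
[ -29.8939   32.0418   91.311    -0.       56.6472 -115.682 ]
[ -29.8939   32.0418   91.311    -0.       56.6472 -122.4722]
[-29.8939  32.0418  91.311   -0.      56.6472  64.318 ]
[-29.8939  32.0418  91.311   -0.      56.6472  57.5278]
```

```bash
python3 - <<'E'
from h import *
C=np.array([.527,-.235]); RC=R(-.085+np.pi/2,-1); O=np.array([.519,.007]); yo=.04; RO=R(yo+np.pi/2,-1)
G=O+.02*np.array([np.cos(yo),np.sin(yo)])
ctrl.command_gripper(.62); ctrl.goto(P(C,ZC),RC); ctrl.move_l(P(C,.05),.15)
print("contact",ctrl.move_l(P(C,.009),.05,contact_N=6),ctrl.current_tool_pos())
ctrl.command_gripper(0); ctrl.sleep(.2); print("grip",ctrl.current_grip_width(),ctrl.current_grasp_force())
if .25<ctrl.current_grip_width()<.36:
    ctrl.move_l(P(C,.03),.04); ctrl.move_l(P(C,.15),.15); print(ctrl.current_contact_force(),ctrl.current_grip_width())
    ctrl.move_l(P(G,.15),.2,ori=RO); ctrl.move_l(P(G,.02),.1); ctrl.sleep(.2)
    print("touch",ctrl.move_l(P(G,.005),.02,contact_N=2.5),ctrl.current_tool_pos())
    ctrl.command_gripper(.62); ctrl.sleep(.1); ctrl.move_l(P(G,.15),.15)
ctrl.goto(P(MYEL,ZC),RT)
for n in("side",): cv2.imwrite(f"pics/{n}3.png",ctrl.read_camera(n))
print(ctrl.current_t())
E
```

```text
contact False [ 0.5272 -0.2351  0.0092]
grip 0.30781044748632935 29.998291432857513
[-1.1346 -0.119  -3.7027] 0.3096264481088923
touch True [0.5389 0.0078 0.0089]
41.65
```

View pics/side3.png

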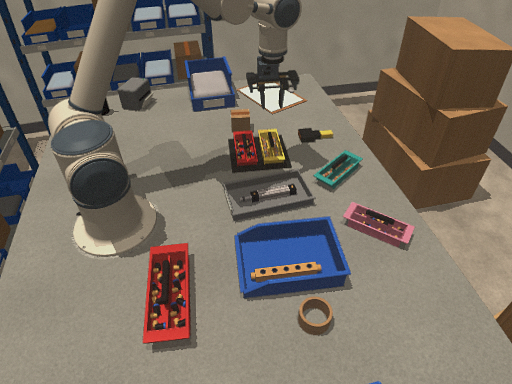

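The cylinder lies in the order tray at side (270,192), and the manifold hasn't moved. Now I'll hang the trays back, stopping before release if contact comes too early.

```bash
cat >> h.py <<'E'
def hang(src,dst):
    pick(src,.043); ctrl.move_l(P(dst,ZC),.25); ctrl.move_l(P(dst,.112),.15); ctrl.sleep(.3)
    t=ctrl.move_l(P(dst,.071),.03,contact_N=2.5); p=ctrl.current_tool_pos(); print("touch",t,p,ctrl.current_contact_force())
    if p[2]>.080: return False
    ctrl.command_gripper(.4); ctrl.sleep(.1); ctrl.move_l(P(dst,.136),.12); ctrl.move_l(P(dst,ZC),.2); return True
E
python3 - <<'E'
from h import *
ok=hang(MYEL,YEL)
if ok:
    ctrl.move_l(P(MRED,ZC),.3); ok=hang(MRED,RED)
    if ok: ctrl.goto(P((.35,.3),.3),RT)
for n in("side","top"): cv2.imwrite(f"pics/{n}4.png",ctrl.read_camera(n))
print(ok,ctrl.current_t())
E
```

```text
grip 0.13160426636837716 29.999964237213135 [0.5977 0.2673 0.043 ]
load [ 0.5145  0.764  -2.2638]
grip 0.12693616194177548
touch True [ 0.5849 -0.2845  0.0757] [-0.1541 -0.7468  5.7202]
grip 0.12972502713982148 30.000119805336 [0.4941 0.2767 0.043 ]
load [-1.1282 -0.0475 -3.7931]
grip 0.13348050682811513
touch True [ 0.4869 -0.2739  0.0756] [ 0.3536 -0.6112  5.6229]
True 68.35
```

View pics/top4.png

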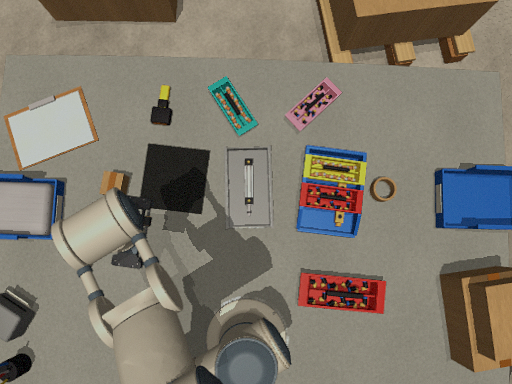

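View pics/side4.png

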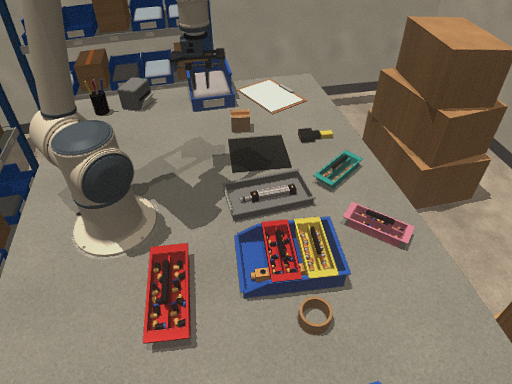

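The trays are back in the bin, red at top (331,197) and yellow at (335,167), and the cylinder is in the order tray at (249,185). I'll compare the tray outlines with the start and then hand in.

```bash
python3 - <<'E'
from h import *
ok=True
for k,roi in(("red",(290,175,375,222)),("yellow",(290,140,375,182))):
    r=[rect("top",masks(cv2.imread(f"pics/top{i}.png"))[k],roi,.074,5)[1] for i in(0,4)]
    print(k,r); ok&=np.hypot(*np.subtract(r[0][0],r[1][0]))<.006 and abs(r[0][2]-r[1][2])<3
if ok: print(ctrl.sign_off())
E
```

```text
red [((0.486774742603302, -0.27211377024650574), (0.2112056463956833, 0.08173637092113495), 84.32615661621094), ((0.485807329416275, -0.27211058139801025), (0.21097610890865326, 0.08146978914737701), 84.1820297241211)]
yellow [((0.5862839818000793, -0.2837129831314087), (0.21313388645648956, 0.08276579529047012), 84.32413482666016), ((0.5824342966079712, -0.28331929445266724), (0.21363021433353424, 0.0812043696641922), 84.7873306274414)]
the job is handed in; nothing more can be done
None
```

The job is handed in at about 68 s of the 136 s: the cylinder lies in the grey order tray, the red and yellow trays hang back in the bin about 1 mm and 4 mm from where they started (from the camera images), and in those images the manifold, carton and tape roll look unmoved.

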